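# Put the peeler away in the child-safe drawer and lock it

## Robot

A 7-joint arm with a two-finger parallel gripper is mounted at the origin on a cart in front of the work surface, level with it; the furniture and walls round the work are solid. World frame = base frame: x ahead of the robot, y to its left, z up, the work surface at z = 0. Lengths are in m, angles in rad, forces in N, time in s.
With the tool pointing down it reaches from about 0.425 to 0.875 m from the base axis. Payload 8.4 kg.
Tool frame: the origin (TCP) lies midway between the tips of the shut fingers; the grasp point (between the pads) lies 19 mm behind it; z points along the fingers, y is the line along which they close (so a half turn about z gives the same grasp; the last joint's range is limited). The gripper opens to 87 mm and grips with 3 to 60 N. Pads are 19 mm wide; open, the fingers measure 117 mm over their backs; the gripper's body (75 mm by 190 mm) begins 51 mm behind the grasp point.
Start: joints at [-1.236, 0.333, 0.04, 1.465, -0.013, 1.343, -0.059], TCP at [0.273, 0.59, 0.223] pointing down, gripper open.
Joint ranges: [-2.58, 2.58], [-0.38, 2.09], [-1.3, 1.39], [0.25, 2.4], [-1.5, 4.64], [0.08, 2.09], [-2.65, 2.65]. Speed limits (rad/s): [2.22, 2.22, 2.79, 2.79, 3.14, 3.14, 3.14].

## Interface

Orientations are given as a unit quaternion [x, y, z, w].
In Python, from cell import r gives the robot as it stands. The module is installed in compiled form; this text tells all that it offers.
- The arm moves only by the shell command python3 -m inch 'ROWS' [FORCE]. ROWS is JSON, a list that holds one entry, the list of rows, each a list of 5 numbers: the shift along the tool's x, y, z in mm, then the turn about the tool's z in rad, then the finger opening in mm, from 0 to 87. A call has exactly 5 rows; each row is the pose to reach, as a shift and turn from the pose commanded when the call began, along the tool's axes at that moment; what a row does not reach only later rows make up. A row lasts 1/8 s, in which the tool goes at most 62.5 mm and 10.7 degrees, less where a joint would pass 70% of its speed; a pose out of reach is approached as far as the arm can. A call with a gripper value outside its range is refused whole. The fingers move at their own pace and stop on an object; FORCE is the grip in N (left out, the last holds). Time passes only in rows, so rows that repeat a pose let the fingers close, or fill a call up. It gives the time, the measured TCP pose, the force, the opening and the grip force at its end, in the units of the state.
- r.sense(): the state, without advancing time (a new reading comes with each control period).
- r.grab_frame(name): name is "scene" or "top" or "wrist"; returns a dict with "color" (480x640x3 uint8, blue, green, red), "camera_matrix" (3x3 intrinsics, pixels), "R" (3x3) and "t" (3): a world point X has camera coordinates R X + t. Camera axes: x right, y down, z forward; pixel columns grow to the right and rows downward; lengths in m; the calibration is good to about 2 mm. A picture is of the moment at which its call begins. There is no depth.
- r.job_done(): hands the job in; it is judged then, once.
The state is a dict: "t": time; "joint_pos": joint angles; "joint_velocities": joint speeds; "tau": joint torques, N m; "eef_pos": TCP position; "ee_rot": TCP orientation; "ft_force": force on the tool from outside, world axes, zero at the start; "wrist_torque": the same for the moment, N m; "grip_width": opening from 0.0 (shut) to 1.0 (fully open); "grip_force": force on a finger pad.
Only numpy, scipy, OpenCV 4.12 (cv2) and the standard library are available. Lean on these libraries where they do the work, as an engineer would, in place of code of your own. Each camera call takes 0.05 s, during which the arm holds its last target. There are 200 camera calls.

## Task

Put the sharp green peeler into the open drawer of the small white child-safe box and slide the drawer fully shut. Then lock it: press the red slotted stud on top of the box down against its spring, turn it clockwise about a quarter turn to its stop, and let it spring back up into its catch. Leave the other things on the worktop where they are.

Things in the scene. Friction and masses are not known exactly. Their poses are not given: they have to be found in the camera images.
- peeler_mid (a point): Vegetable peeler lying flat on the worktop, 170 mm long, about 80 g: dark green handle (105 x 26 mm, 20 mm thick) and thin metal blade end (70 x 14 mm, 6 mm thick). This is the point to grasp, on the centre line of the handle near the balance point, 9 mm above its underside. x runs along the peeler: the blade tip lies 110 mm ahead, the butt 60 mm behind; y across, z up.
- drawer_floor (a point): Centre of the drawer's inner floor (moves with it), 17 mm above the worktop. x is the closing direction, y left, z up. Inside: x -80 to +77 mm, y -111 to +111 mm, rims 74 mm above the worktop. The fixed white box (180 deep, 250 wide, 100 mm high) covers it; when open by d, only x = -80 mm to d - 90 mm of the inside is uncovered.
- drawer_front (a point): Middle of the front edge of the aluminium pull lip on the drawer's blue front panel, 74 mm above the worktop; axes as drawer_floor. The lip is 120 mm wide, 10 mm high, 9 mm proud of the panel; the panel is 12 mm thick, 246 mm wide, from 8 to 84 mm above the worktop. Push lip or panel along +x to shut the drawer.
- safe_drawer (a joint): How far the drawer is open (m): 0 shut, starts at 0.12 to 0.135. It slides stiffly (about 1.5 N) and stays where it is left. The lock's bolt lets it shut only while the stud is unlocked.
- stud_grip (a point): Grip point of the red stud on the box, on its upright axis, 140 mm above the worktop when up. A round disc (62 mm, top at 122 mm) carries a bar 60 long, 20 wide, 30 mm high (top at 152 mm) with a 5 mm slot along its top. x runs along the bar, y across it (pinch this way), z up; turns and sinks with the stud. Unlocked the bar points front to back of the box; green dot: locked place.
- stud_turn (a joint): Turn of the stud (rad), growing clockwise seen from above: starts unlocked at 0 to 0.12, end stop at 1.40. Between about 0.2 and 1.27 it can turn only while pressed down at least 7 mm (10 to 12 mm is a good depth); past 1.27 it is in its catch and springs up when let go. Little friction, but a heavy shank: turn it smoothly.
- stud_press (a joint): How far the stud is pressed down (m): 0 up, 0.014 at its stop. The spring takes 4 N at the top and about 12 N at the stop; let go in its catch it springs back to 0, let go half-way round it stays 6 to 7 mm down.
- lemon: Lemon, 71 x 53 x 51 mm; a bystander. Origin at its underside.
- spice: Spice jar with a red cap, 45 mm wide, 106 mm high; a bystander. Origin at its underside.

How it is judged:
By the outcome, as a careful person would: the job done as asked, in the order asked, and still so for the second after the job is handed in, with the robot touching nothing.
It also fails if it takes over 64 s, if anything falls off the work surface, if the arm or the gripper's body presses on something with over 40 N, if the wrist force passes 120 N, or if a joint passes its speed limit or range.

## Working session

There is one attempt and no reset: what is moved stays moved. The work goes in short steps, Python scripts to look and compute and a shell command to move; the robot and the scene stay as the last step left them, time stands still between calls to the robot, and variables do not carry over. Pictures are saved under pics/ and viewed, at most 10 in all, crops included, and the job is handed in when it is done.

```bash
mkdir -p pics; python3 - <<'E'
from cell import r
import cv2,pickle
for n in("scene","top"):
    f=r.grab_frame(n);cv2.imwrite(f"pics/{n}0.png",f["color"]);pickle.dump(f,open(f"{n}0.pkl","wb"))
    print(n,-f["R"].T@f["t"])
s=r.sense();print(s["t"],s["eef_pos"],s["ee_rot"],s["ft_force"])
E
```

```text
scene [-0.2923314  -1.11977747  1.44271064]
top [ 0.31539961 -0.04038129  1.32865877]
0.1 [0.27306804 0.58937622 0.22174889] [ 2.15221584e-01  9.76564959e-01 -7.34937723e-04 -1.00546112e-04] [ 0.08236087 -0.59318917 -0.26357678]
```

View pics/top0.png

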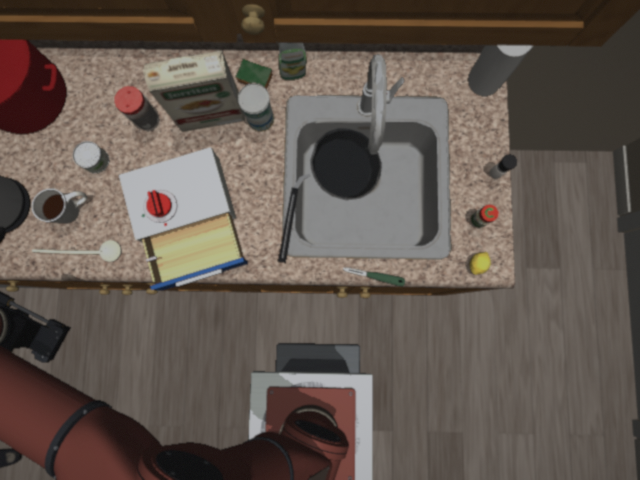

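View pics/scene0.png

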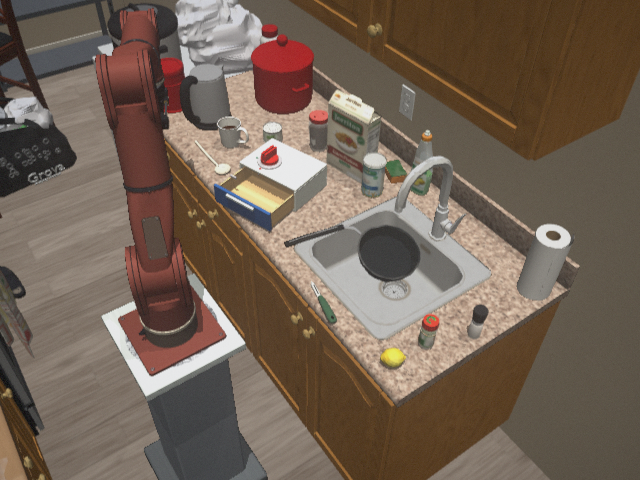

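The top view shows the peeler (blade tip ~(346,270), butt ~(403,281)), the drawer at ~(195,250) with its front along (153,287)–(244,263), and the stud at ~(158,205). I'll crop for precision.

```bash
cat >h.py <<'E'
import numpy as np,pickle
def px2w(f,u,v,z):
    d=f["R"].T@np.linalg.solve(f["camera_matrix"],[u,v,1.0]);c=-f["R"].T@f["t"]
    return c+d*(z-c[2])/d[2]
def w2px(f,X):
    p=f["camera_matrix"]@(f["R"]@np.asarray(X)+f["t"]);return p[:2]/p[2]
E
python3 - <<'E'
import cv2,pickle,numpy as np
from h import *
f=pickle.load(open("top0.pkl","rb"));c=f["color"]
a=cv2.resize(c[145:295,115:250],None,fx=4,fy=4,interpolation=cv2.INTER_CUBIC)[:600]
b=cv2.resize(c[260:290,340:410],(260,111),interpolation=cv2.INTER_CUBIC)
o=np.zeros((600,800,3),np.uint8);o[:a.shape[0],:540]=a;o[:111,540:]=b
cv2.imwrite("pics/c1.png",o)
for n,u,v,z in(("tip",346,270,.005),("butt",403,281,.01),("stud",158,204,.14)):print(n,px2w(f,u,v,z))
E
```

```text
tip [ 0.4200583 -0.0877286  0.005    ]
butt [ 0.39301603 -0.24039193  0.01      ]
stud [0.56482326 0.38590789 0.14      ]
```

View pics/c1.png

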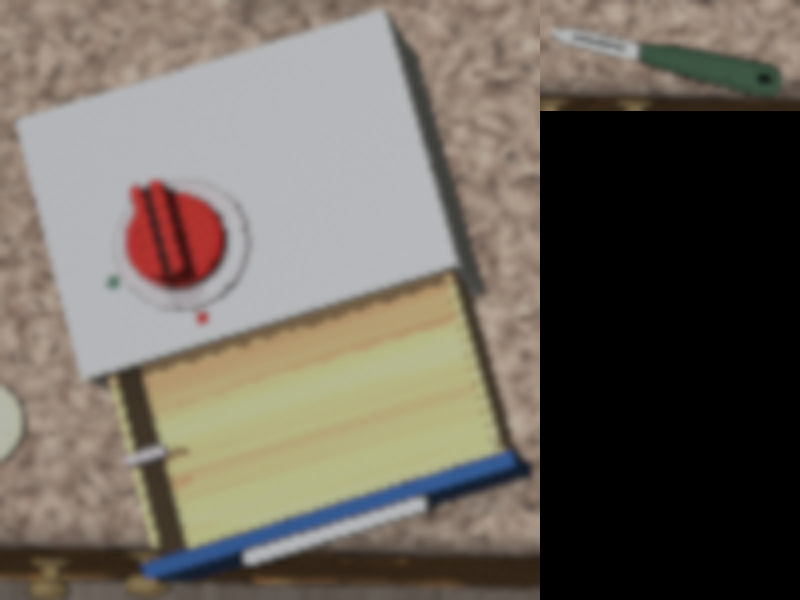

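```bash
python3 - <<'E'
import pickle
from h import *
f=pickle.load(open("top0.pkl","rb"))
P=lambda u,v,z:px2w(f,115+u/4,145+v/4,z)
bl,br,fr,fl=[P(*q,.1) for q in((18,122),(385,12),(458,268),(88,380))]
ang=lambda d:np.degrees(np.arctan2(d[1],d[0]))
print("sides",np.linalg.norm(bl-br),np.linalg.norm(fl-fr),np.linalg.norm(bl-fl),np.linalg.norm(br-fr))
print("closing ang",ang(bl-fl),ang(br-fr),ang(bl-br)-90,ang(fl-fr)-90)
print("box centre",(bl+br+fl+fr)/4,"front mid",(fl+fr)/2)
l1,l2=P(245,563,.072),P(428,508,.072);print("lip",(l1+l2)/2,np.linalg.norm(l1-l2),np.hypot(*((l1+l2)/2)[:2]),ang(l1-l2)-90)
print("disc",P(175,240,.122))
a,b=P(148,185,.152),P(175,273,.152);print("bar",(a+b)/2,np.linalg.norm(a-b),ang(a-b))
Q=lambda u,v,z:px2w(f,340+(u-540)/3.714,260+v/3.7,z)
t,bu,hs=Q(552,33,.004),Q(780,81,.012),Q(638,50,.015)
print("peeler",t,bu,hs,np.linalg.norm(t-bu),np.linalg.norm(hs-bu),ang(t-bu),"mid",bu+(t-bu)/np.linalg.norm(t-bu)*.06)
from cell import r
from scipy.spatial.transform import Rotation as R
print(R.from_quat(r.sense()["ee_rot"]).as_matrix().round(3))
E
```

```text
sides 0.24714662106054597 0.24420295183601073 0.17784905391763442 0.1783532939207024
closing ang 19.237139889570877 18.288812588814192 18.36609613133129 18.243005575636687
box centre [0.60155221 0.35986935 0.1       ] front mid [0.51723657 0.33122785 0.1       ]
lip [0.38511426 0.29058512 0.072     ] 0.12141311517320807 0.48244451490440143 17.897953929870496
disc [0.56606028 0.39028398 0.122     ]
bar [0.56668713 0.38843408 0.152     ] 0.05872285285909807 20.556884536369562
peeler [ 0.42292204 -0.08025079  0.004     ] [ 0.3906025  -0.24439686  0.012     ] [ 0.41086968 -0.14198354  0.015     ] 0.1674887617156575 0.10444255478746148 78.86123004771319 mid [ 0.40218042 -0.18559432  0.00913414]
[[-0.907  0.42  -0.001]
 [ 0.42   0.907 -0.001]
 [-0.    -0.001 -1.   ]]
```

```bash
cat >>h.py <<'E'
def plan(*wps):
    "waypoints (x,y,z,tool-y angle deg): total shift per call, mm in tool axes, and turn; chained from the measured pose"
    from cell import r
    from scipy.spatial.transform import Rotation as Ro
    s=r.sense();p=s["eef_pos"];M=Ro.from_quat(s["ee_rot"]).as_matrix();a=np.degrees(np.arctan2(M[1,1],M[0,1]))
    print("t %.2f"%s["t"],"tcp",np.round(p,4),"ang %.1f"%a,"ft",np.round(s["ft_force"],1),"grip %.0f mm %.1f N"%(s["grip_width"]*87,s["grip_force"]),"j7 %.2f"%s["joint_pos"][6])
    for *q,b in wps:
        t=-((b-a+180)%360-180)
        print(" d",np.round(M.T@(np.array(q)-p)*1000,0),"turn %.3f rad (%.0f deg)"%(np.radians(t),t))
        p=np.array(q);c,s_=np.cos(np.radians(b)),np.sin(np.radians(b));a=b;M=np.array([[-s_,c,0],[c,s_,0],[0,0,-1.]])
E
python3 -c "
from h import *
plan((.46,.33,.23,30),(.50,.08,.23,5),(.43,-.17,.15,-11.1),(.402,-.1855,.12,-11.1))"
```

```text
t 0.10 tcp [0.2731 0.5894 0.2217] ang 65.1 ft [ 0.1 -0.6 -0.3] grip 87 mm 0.0 N j7 -0.06
 d [-279. -157.   -8.] turn 0.613 rad (35 deg)
 d [-237.  -90.    0.] turn 0.436 rad (25 deg)
 d [-243.  -92.   80.] turn 0.281 rad (16 deg)
 d [-21. -24.  30.] turn -0.000 rad (-0 deg)
```

```bash
python3 -m inch '[[[-50,-28,-1,0.11,87],[-105,-59,-3,0.23,87],[-160,-90,-5,0.35,87],[-215,-121,-7,0.47,87],[-270,-152,-8,0.6,87]]]'
python3 -m inch '[[[-47,-18,0,0.09,87],[-95,-36,0,0.18,87],[-142,-54,0,0.27,87],[-190,-72,0,0.35,87],[-237,-90,0,0.44,87]]]'
python3 -c "
from h import *
plan((.43,-.17,.15,-11.1),(.402,-.1855,.12,-11.1))"
```

```text
t: 0.72
eef_pos: [0.4536, 0.3386, 0.2305]
ee_rot: [0.496, 0.868, -0.0, -0.0]
ft_force: [1.1, 0.5, -0.2]
grip_width: 0.998
grip_force: 0.0
t: 1.35
eef_pos: [0.4965, 0.0891, 0.2303]
ee_rot: [0.673, 0.74, -0.0, -0.0]
ft_force: [0.7, -0.6, 0.0]
grip_width: 1.002
grip_force: 0.0
t 1.35 tcp [0.4965 0.0891 0.2303] ang 5.4 ft [ 0.7 -0.6  0. ] grip 87 mm 0.0 N j7 -0.16
 d [-252.  -91.   80.] turn 0.288 rad (16 deg)
 d [-21. -24.  30.] turn -0.000 rad (-0 deg)
```

```bash
python3 -m inch '[[[-50,-18,10,0.06,60],[-100,-36,25,0.12,60],[-150,-54,45,0.18,60],[-200,-72,62,0.24,60],[-250,-90,80,0.29,60]]]' >/dev/null
python3 -m inch '[[[-10,-10,15,0,60],[-21,-24,30,0,60],[-21,-24,30,0,60],[-21,-24,30,0,60],[-21,-24,30,0,60]]]' 
python3 - <<'E'
from h import *
from cell import r
import cv2
plan((.4022,-.1856,.004,-11.1))
f=r.grab_frame("wrist");pickle.dump(f,open("w1.pkl","wb"));cv2.imwrite("pics/w1.png",f["color"])
E
```

```text
t: 2.6
eef_pos: [0.4047, -0.1822, 0.1211]
ee_rot: [0.772, 0.636, 0.0, 0.0]
ft_force: [0.8, 0.3, 0.6]
grip_width: 0.69
grip_force: 0.0
t 2.60 tcp [ 0.4047 -0.1822  0.1211] ang -11.0 ft [0.8 0.3 0.6] grip 60 mm 0.0 N j7 0.11
 d [ -4.  -2. 117.] turn 0.002 rad (0 deg)
```

View pics/w1.png

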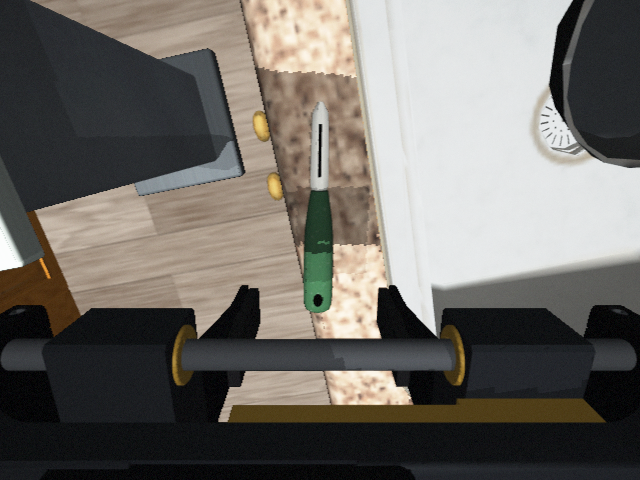

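The wrist view shows the peeler centred between the fingers: tip (320,103), handle start (318,190), butt (318,311). The gripper's long body dimension lies along the closing axis.

```bash
python3 - <<'E'
from h import *
f=pickle.load(open("w1.pkl","rb"))
t,b=px2w(f,320,103,.004),px2w(f,318,310,.012)
d=(t-b)/np.linalg.norm(t-b);m=b+d*.06;print(t,b,np.linalg.norm(t-b),np.degrees(np.arctan2(d[1],d[0])),m)
plan((m[0],m[1],.004,np.degrees(np.arctan2(d[1],d[0]))-90))
E
```

```text
[ 0.42567278 -0.0796039   0.004     ] [ 0.39274315 -0.24155222  0.012     ] 0.1654557864150941 78.50649899207232 [ 0.40468457 -0.18282415  0.00909892]
t 2.65 tcp [ 0.4046 -0.1823  0.121 ] ang -11.0 ft [-0.   0.6 -0.9] grip 60 mm 0.0 N j7 0.11
 d [ -1.   0. 117.] turn 0.009 rad (1 deg)
```

```bash
python3 -m inch '[[[-1,0,45,0,50],[-1,0,85,0,50],[-1,0,105,0,50],[-1,0,115,0,50],[-1,0,115,0,50]]]' 30
python3 -m inch '[[[0,0,0,0,10],[0,0,0,0,10],[0,0,0,0,10],[0,0,0,0,10],[0,0,0,0,10]]]' 30
python3 -c "
from h import *
plan((.405,-.183,.16,-11),(.50,0.08,.16,5),(.455,.288,.16,18.4))"
```

```text
t: 3.28
eef_pos: [0.4036, -0.1837, 0.0055]
ee_rot: [0.772, 0.636, -0.0, -0.0]
ft_force: [0.1, -0.6, 0.7]
grip_width: 0.578
grip_force: 0.0
t: 3.9
eef_pos: [0.4039, -0.1837, 0.0059]
ee_rot: [0.772, 0.636, 0.0, 0.0]
ft_force: [-1.7, 1.2, 6.5]
grip_width: 0.284
grip_force: 30.0
t 3.90 tcp [ 0.4039 -0.1837  0.0059] ang -11.1 ft [-1.7  1.2  6.5] grip 25 mm 30.0 N j7 0.33
 d [   1.    1. -154.] turn -0.001 rad (-0 deg)
 d [276.  43.   0.] turn -0.279 rad (-16 deg)
 d [211. -27.   0.] turn -0.234 rad (-13 deg)
```

```bash
python3 -m inch '[[[0,0,-15,0,10],[0,0,-45,0,10],[0,0,-85,0,10],[0,0,-125,0,10],[0,0,-154,0,10]]]'  >/dev/null
python3 -m inch '[[[20,3,0,-0.03,10],[60,9,0,-0.07,10],[105,16,0,-0.11,10],[150,23,0,-0.15,10],[195,30,0,-0.20,10]]]' >/dev/null
python3 -m inch '[[[40,6,0,-0.05,10],[81,13,0,-0.1,10],[120,12,0,-0.15,10],[160,8,0,-0.2,10],[200,3,0,-0.25,10]]]' 
python3 -c "
from h import *
plan((.455,.288,.16,18.4),(.455,.288,.045,18.4))"
```

```text
t: 5.78
eef_pos: [0.4705, 0.2038, 0.1577]
ee_rot: [0.609, 0.793, -0.001, -0.001]
ft_force: [-0.3, 0.0, -0.8]
grip_width: 0.279
grip_force: 30.0
t 5.78 tcp [0.4705 0.2038 0.1577] ang 14.9 ft [-0.3  0.  -0.8] grip 24 mm 30.0 N j7 -0.19
 d [85.  7. -2.] turn -0.061 rad (-4 deg)
 d [  0.   0. 115.] turn -0.000 rad (-0 deg)
```

```bash
python3 -m inch '[[[30,3,-2,-0.02,10],[60,5,-2,-0.04,10],[85,7,-2,-0.06,10],[85,7,-2,-0.06,10],[85,7,-2,-0.06,10]]]'
python3 - <<'E'
from h import *
from cell import r
import cv2
plan((.455,.288,.045,18.4))
f=r.grab_frame("top");pickle.dump(f,open("t2.pkl","wb"));c=f["color"]
w=r.grab_frame("wrist");pickle.dump(w,open("w2.pkl","wb"))
a=cv2.resize(c[140:300,100:260],(400,400),interpolation=cv2.INTER_CUBIC);b=cv2.resize(w["color"],(400,300))
o=np.zeros((400,800,3),np.uint8);o[:,:400]=a;o[:300,400:]=b;cv2.imwrite("pics/p2.png",o)
E
```

```text
t: 6.4
eef_pos: [0.4574, 0.2852, 0.1614]
ee_rot: [0.587, 0.81, -0.0, 0.0]
ft_force: [0.5, -0.2, -1.5]
grip_width: 0.285
grip_force: 30.0
t 6.40 tcp [0.4574 0.2852 0.1614] ang 18.1 ft [ 0.5 -0.2 -1.5] grip 25 mm 30.0 N j7 -0.27
 d [  3.  -1. 116.] turn -0.005 rad (-0 deg)
```

View pics/p2.png

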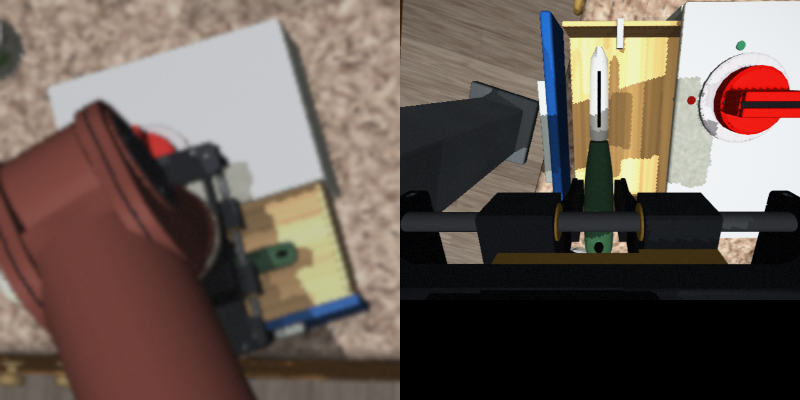

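The peeler hangs parallel to the drawer's front, with its tip at (600,48), inside the left wall (y≈25). The stud at (750,95) is clear of the gripper. Lowering now.

```bash
python3 -m inch '[[[2,-1,25,0,10],[3,-2,55,0,10],[3,-2,85,0,10],[3,-2,108,0,10],[3,-2,118,0,10]]]'
python3 -m inch '[[[0,0,0,0,10],[0,0,0,0,10],[0,0,0,0,40],[0,0,0,0,40],[0,0,0,0,40]]]'
python3 -m inch '[[[0,0,0,0,40],[0,0,-40,0,40],[0,0,-80,0,40],[0,0,-120,0,40],[0,0,-160,0,40]]]'
python3 - <<'E'
from h import *
from cell import r
import cv2
plan((.35,.28,.20,105),(.35,.28,.06,108.4))
w=r.grab_frame("wrist");pickle.dump(w,open("w3.pkl","wb"));cv2.imwrite("pics/w3.png",w["color"])
E
```

```text
t: 7.12
eef_pos: [0.4541, 0.287, 0.0425]
ee_rot: [0.587, 0.809, -0.001, -0.0]
ft_force: [-0.6, -0.2, -0.4]
grip_width: 0.285
grip_force: 30.0
t: 7.75
eef_pos: [0.4544, 0.2883, 0.0438]
ee_rot: [0.587, 0.81, 0.0, 0.0]
ft_force: [0.7, 0.3, 0.7]
grip_width: 0.446
grip_force: 0.0
t: 8.38
eef_pos: [0.4542, 0.288, 0.2049]
ee_rot: [0.587, 0.81, 0.0, -0.0]
ft_force: [0.6, 1.1, -1.1]
grip_width: 0.461
grip_force: 0.0
t 8.38 tcp [0.4542 0.288  0.2049] ang 18.2 ft [ 0.6  1.1 -1.1] grip 40 mm 0.0 N j7 -0.29
 d [  25. -101.    5.] turn -1.516 rad (-87 deg)
 d [  0.   0. 140.] turn -0.059 rad (-3 deg)
```

View pics/w3.png

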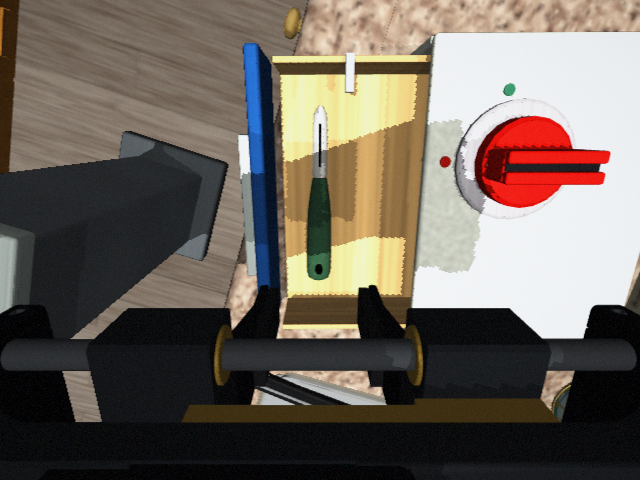

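The peeler lies flat in the drawer, tip (320,108) to butt (318,278), well inside the uncovered part. Next I'll swing the wrist round to push the drawer.

```bash
python3 -m inch '[[[5,-20,0,-0.18,0],[10,-40,0,-0.36,0],[15,-60,0,-0.54,0],[20,-80,0,-0.72,0],[25,-101,0,-0.9,0]]]'
python3 -c "
from h import *
plan((.352,.28,.20,108.4),(.352,.28,.06,108.4))
f=pickle.load(open('w3.pkl','rb'))
a,b=px2w(f,503,167,.152),px2w(f,608,168,.152)
print('bar',a,b,(a+b)/2,np.linalg.norm(a-b),np.degrees(np.arctan2(*(b-a)[1::-1])),'disc',px2w(f,524,162,.122))
print('lip',px2w(f,240,137,.077),px2w(f,250,276,.077))"
```

```text
t: 9.05
eef_pos: [0.3499, 0.2803, 0.2034]
ee_rot: [0.173, 0.985, -0.0, -0.0]
ft_force: [0.3, -0.2, 1.6]
grip_width: 0.027
grip_force: 0.0
t 9.05 tcp [0.3499 0.2803 0.2034] ang 70.1 ft [ 0.3 -0.2  1.6] grip 2 mm 0.0 N j7 0.43
 d [-2.  0.  3.] turn -0.669 rad (-38 deg)
 d [  0.   0. 140.] turn -0.000 rad (-0 deg)
bar [0.53830653 0.38363345 0.152     ] [0.59806558 0.40261362 0.152     ] [0.56818605 0.39312353 0.152     ] 0.06270080771168574 17.620447292413846 disc [0.56581316 0.39327088 0.122     ]
lip [0.37045622 0.34569617 0.077     ] [0.40804857 0.23415074 0.077     ]
```

```bash
python3 -m inch '[[[0,0,0,-0.18,0],[0,0,0,-0.36,0],[0,0,0,-0.54,0],[0,0,20,-0.67,0],[0,0,60,-0.67,0]]]' >/dev/null
python3 -m inch '[[[0,0,30,0,0],[0,0,60,0,0],[0,0,82,0,0],[0,0,82,0,0],[0,0,82,0,0]]]' 
python3 -c "
from h import *
plan((.488,.3215,.06,108.4))"
```

```text
t: 10.3
eef_pos: [0.3509, 0.2807, 0.0623]
ee_rot: [-0.157, 0.988, 0.0, 0.0]
ft_force: [-0.3, 0.4, 0.5]
grip_width: 0.009
grip_force: 0.0
t 10.30 tcp [0.3509 0.2807 0.0623] ang 108.1 ft [-0.3  0.4  0.5] grip 1 mm 0.0 N j7 1.14
 d [-143.   -4.    2.] turn -0.005 rad (-0 deg)
```

```bash
python3 -m inch '[[[-10,0,0,0,0],[-20,0,0,0,0],[-32,-1,0,0,0],[-46,-1,0,0,0],[-60,-2,0,0,0]]]' |sed -n '2p;4p'
python3 -m inch '[[[-14,0,0,0,0],[-28,-1,0,0,0],[-42,-1,0,0,0],[-54,-2,0,0,0],[-65,-2,0,0,0]]]' |sed -n '2p;4p'
python3 -m inch '[[[-4,0,0,0,0],[-8,0,0,0,0],[-12,0,0,0,0],[-14,0,0,0,0],[-14,0,0,0,0]]]'
python3 -c "
from h import *
plan((.488,.3215,.06,108.4))"
```

```text
eef_pos: [0.409, 0.2976, 0.0614]
ft_force: [-2.3, 0.3, -0.4]
eef_pos: [0.4713, 0.3155, 0.0614]
ft_force: [-1.4, 0.3, 0.7]
t: 12.18
eef_pos: [0.4842, 0.3199, 0.0616]
ee_rot: [-0.157, 0.988, 0.0, 0.0]
ft_force: [0.1, 0.5, -0.5]
grip_width: 0.004
grip_force: 0.0
t 12.18 tcp [0.4842 0.3199 0.0616] ang 108.1 ft [ 0.1  0.5 -0.5] grip 0 mm 0.0 N j7 1.34
 d [-4.  0.  2.] turn -0.005 rad (-0 deg)
```

Not at the stop yet, so I'll push in small steps while watching the force.

```bash
for i in 1; do python3 -m inch '[[[-1,0,0,0,0],[-2,0,0,0,0],[-3,0,0,0,0],[-4,0,0,0,0],[-4,0,0,0,0]]]' |sed -n '2p;4p'; done
python3 -m inch '[[[-1,0,0,0,0],[-2,0,0,0,0],[-3,0,0,0,0],[-3,0,0,0,0],[-3,0,0,0,0]]]' |sed -n '2p;4p'
```

```text
eef_pos: [0.4879, 0.3212, 0.0615]
ft_force: [-1.1, -0.7, 0.4]
eef_pos: [0.4907, 0.3221, 0.0615]
ft_force: [-0.2, 0.1, 0.2]
```

```bash
python3 -m inch '[[[-1,0,0,0,0],[-2,0,0,0,0],[-3,0,0,0,0],[-3,0,0,0,0],[-3,0,0,0,0]]]' |sed -n '2p;4p'
python3 -m inch '[[[-1,0,0,0,0],[-2,0,0,0,0],[-3,0,0,0,0],[-3,0,0,0,0],[-3,0,0,0,0]]]' |sed -n '2p;4p'
```

```text
eef_pos: [0.4922, 0.3226, 0.0614]
ft_force: [-7.3, -2.6, 5.1]
eef_pos: [0.4923, 0.3227, 0.0613]
ft_force: [-20.0, -7.8, 16.9]
```

The drawer has hit its stop (force rose to 20 N with no motion). I'll back off, rise and go over the stud.

```bash
python3 -m inch '[[[12,0,0,0,0],[30,0,0,0,0],[30,0,-50,0,0],[30,0,-100,0,0],[30,0,-150,0,60]]]' |sed -n '2p;4p'
python3 -c "
from h import *
plan((.567,.392,.215,107.8))"
```

```text
eef_pos: [0.4679, 0.3144, 0.2133]
ft_force: [1.4, 1.2, 0.3]
t 15.30 tcp [0.4679 0.3144 0.2133] ang 108.1 ft [1.4 1.2 0.3] grip 5 mm 0.0 N j7 1.27
 d [-118.   43.   -2.] turn 0.005 rad (0 deg)
```

```bash
python3 -m inch '[[[-35,13,0,0,50],[-70,26,0,0,50],[-100,37,0,0,50],[-118,43,0,0,50],[-118,43,0,0,50]]]' |sed -n '2p;4p'
python3 - <<'E'
from h import *
from cell import r
import cv2
plan((.567,.392,.127,107.8))
w=r.grab_frame("wrist");pickle.dump(w,open("w4.pkl","wb"));t=r.grab_frame("top")
c=cv2.resize(t["color"][140:300,110:250],(350,400),interpolation=cv2.INTER_CUBIC);o=np.zeros((480,800,3),np.uint8)
o[:,:450]=w["color"][:,95:545];o[:400,450:]=c;cv2.imwrite("pics/w4.png",o)
E
```

```text
eef_pos: [0.5672, 0.3924, 0.2107]
ft_force: [1.0, 0.4, -0.7]
t 15.93 tcp [0.5672 0.3924 0.2107] ang 108.1 ft [ 1.   0.4 -0.7] grip 48 mm 0.0 N j7 1.33
 d [ 0. -0. 84.] turn 0.005 rad (0 deg)
```

View pics/w4.png

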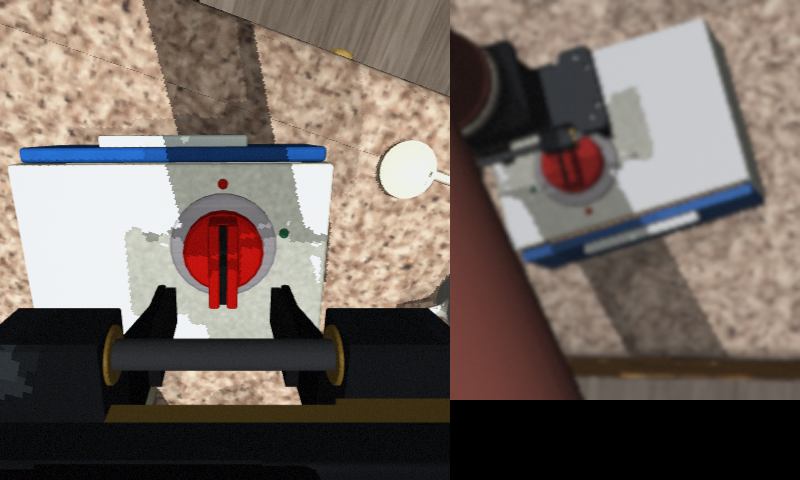

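The drawer is shut, with the blue panel flush against the box front. The bar is vertical in the wrist view (col ≈223+95=318, rows ≈222–308), midway between the fingers, and the green dot is at the box's left.

```bash
python3 -c "
from h import *
f=pickle.load(open('w4.pkl','rb'))
a,b=px2w(f,318,219,.152),px2w(f,318,307,.152);c=(a+b)/2
print(a,b,c,np.linalg.norm(a-b),np.degrees(np.arctan2(*(b-a)[1::-1])),'disc',px2w(f,318,251,.122))
plan((c[0],c[1],.127,np.degrees(np.arctan2(*(b-a)[1::-1]))+90))"
```

```text
[0.53719641 0.38295288 0.152     ] [0.59670858 0.40241114 0.152     ] [0.56695249 0.39268201 0.152     ] 0.06261248013876855 18.10581748026855 disc [0.56740525 0.39280858 0.122     ]
t 16.02 tcp [0.5664 0.3916 0.2113] ang 108.1 ft [-0.2  0.4 -0.1] grip 49 mm 0.0 N j7 1.33
 d [-1.  1. 84.] turn -0.000 rad (-0 deg)
```

```bash
python3 -m inch '[[[-1,1,30,0,50],[-1,1,60,0,50],[-1,1,77,0,50],[-1,1,83,0,50],[-1,1,83,0,50]]]' |sed -n '2p;4p'
python3 -m inch '[[[0,0,0,0,10],[0,0,0,0,10],[0,0,0,0,10],[0,0,0,0,10],[0,0,0,0,10]]]' 50
python3 -m inch '[[[0,0,3,0,10],[0,0,6,0,10],[0,0,9,0,10],[0,0,12,0,10],[0,0,12,0,10]]]' 
python3 -c "
from h import *
plan()"
```

```text
eef_pos: [0.5673, 0.3934, 0.1292]
ft_force: [-0.0, 0.1, 0.4]
t: 17.27
eef_pos: [0.5676, 0.3926, 0.1289]
ee_rot: [-0.157, 0.988, -0.0, 0.0]
ft_force: [-0.5, -3.4, 3.3]
grip_width: 0.229
grip_force: 50.0
t: 17.9
eef_pos: [0.5676, 0.3926, 0.1174]
ee_rot: [-0.157, 0.988, -0.0, 0.0]
ft_force: [-2.3, -6.3, 10.7]
grip_width: 0.224
grip_force: 50.0
t 17.90 tcp [0.5676 0.3926 0.1174] ang 108.1 ft [-2.3 -6.3 10.7] grip 19 mm 50.0 N j7 1.34
```

```bash
python3 -m inch '[[[0,0,0,0.03,10],[0,0,0,0.09,10],[0,0,0,0.17,10],[0,0,0,0.26,10],[0,0,0,0.35,10]]]' |sed -n '2,4p'
python3 -m inch '[[[0,0,0,0.09,10],[0,0,0,0.18,10],[0,0,0,0.27,10],[0,0,0,0.36,10],[0,0,0,0.45,10]]]' |sed -n '2,4p'
python3 -m inch '[[[0,0,0,0.09,10],[0,0,0,0.17,10],[0,0,0,0.25,10],[0,0,0,0.33,10],[0,0,0,0.4,10]]]' |sed -n '2,4p'
python3 -c "
from h import *
plan((.5676,.3926,.1174,28.2));from cell import r;print(r.sense()['wrist_torque'])"
```

```text
eef_pos: [0.5676, 0.3937, 0.1179]
ee_rot: [0.018, 1.0, 0.001, 0.0]
ft_force: [-3.1, -2.2, 10.1]
eef_pos: [0.5679, 0.395, 0.1183]
ee_rot: [0.241, 0.971, 0.002, 0.001]
ft_force: [-0.4, 1.0, 10.9]
eef_pos: [0.5687, 0.3959, 0.1188]
ee_rot: [0.428, 0.904, 0.003, 0.001]
ft_force: [2.8, 3.7, 10.6]
t 19.77 tcp [0.5687 0.3959 0.1188] ang 39.3 ft [ 2.8  3.7 10.6] grip 20 mm 50.0 N j7 0.24
 d [-2. -3.  1.] turn 0.194 rad (11 deg)
[ 0.73406963 -0.70529564  0.15310558]
```

```bash
python3 -m inch '[[[0,0,1,0.05,10],[0,0,1,0.1,10],[0,0,1,0.14,10],[0,0,1,0.17,10],[0,0,1,0.18,10]]]' |sed -n '2,4p'
python3 -c "
from h import *
plan();from cell import r;print(r.sense()['wrist_torque'])"
python3 -m inch '[[[0,0,0,0.01,10],[0,0,0,0.02,10],[0,0,0,0.03,10],[0,0,0,0.04,10],[0,0,0,0.04,10]]]' |sed -n '2,4p'
python3 -c "
from h import *
plan();from cell import r;print(r.sense()['wrist_torque'])"
```

```text
eef_pos: [0.5693, 0.3962, 0.1181]
ee_rot: [0.507, 0.862, 0.004, 0.001]
ft_force: [4.4, 3.9, 10.1]
t 20.40 tcp [0.5693 0.3962 0.1181] ang 29.1 ft [ 4.4  3.9 10.1] grip 20 mm 50.0 N j7 0.08
[ 0.86811463 -0.93341948 -0.0828606 ]
eef_pos: [0.5693, 0.3962, 0.1181]
ee_rot: [0.523, 0.852, 0.004, 0.001]
ft_force: [4.8, 3.1, 9.7]
t 21.02 tcp [0.5693 0.3962 0.1181] ang 26.9 ft [4.8 3.1 9.7] grip 20 mm 50.0 N j7 0.04
[ 0.78023782 -1.08067956  0.56943553]
```

```bash
python3 -m inch '[[[0,0,-3,0,10],[0,0,-6,0,10],[0,0,-9,0,10],[0,0,-12,0,10],[0,0,-12,0,10]]]' |sed -n '2,4p'
python3 -m inch '[[[0,0,-12,0,10],[0,0,-12,0,50],[0,0,-12,0,50],[0,0,-12,0,50],[0,0,-12,0,50]]]' |sed -n '2,4p'
```

```text
eef_pos: [0.5691, 0.3962, 0.1289]
ee_rot: [0.523, 0.852, 0.003, 0.001]
ft_force: [7.8, 5.4, 0.8]
eef_pos: [0.567, 0.3935, 0.1397]
ee_rot: [0.524, 0.852, 0.0, -0.0]
ft_force: [-0.3, 0.3, -0.1]
```

Now I'll rise clear and look.

```bash
python3 -m inch '[[[0,0,-20,0,60],[0,0,-50,0,60],[0,0,-80,0,60],[0,0,-100,0,60],[0,0,-100,0,60]]]' |sed -n '2,4p'
python3 -m inch '[[[-20,-20,-10,0,60],[-30,-50,-10,0,60],[-40,-90,-10,0,60],[-40,-130,-10,0,60],[-40,-130,-10,0,60]]]' |sed -n '1,4p'
python3 - <<'E'
from h import *
from cell import r
import cv2
w=r.grab_frame("wrist");pickle.dump(w,open("w5.pkl","wb"));t=r.grab_frame("scene")
c=cv2.resize(t["color"][120:240,200:340],(350,300),interpolation=cv2.INTER_CUBIC);o=np.zeros((480,800,3),np.uint8)
o[:,:450]=w["color"][:,190:];o[:300,450:]=c;cv2.imwrite("pics/w5.png",o)
E
```

```text
eef_pos: [0.568, 0.3937, 0.2417]
ee_rot: [0.524, 0.852, 0.002, 0.0]
ft_force: [-0.4, -0.4, -0.4]
t: 23.52
eef_pos: [0.4668, 0.2981, 0.2487]
ee_rot: [0.524, 0.852, -0.0, -0.001]
ft_force: [-0.2, 0.9, 0.5]
```

View pics/w5.png

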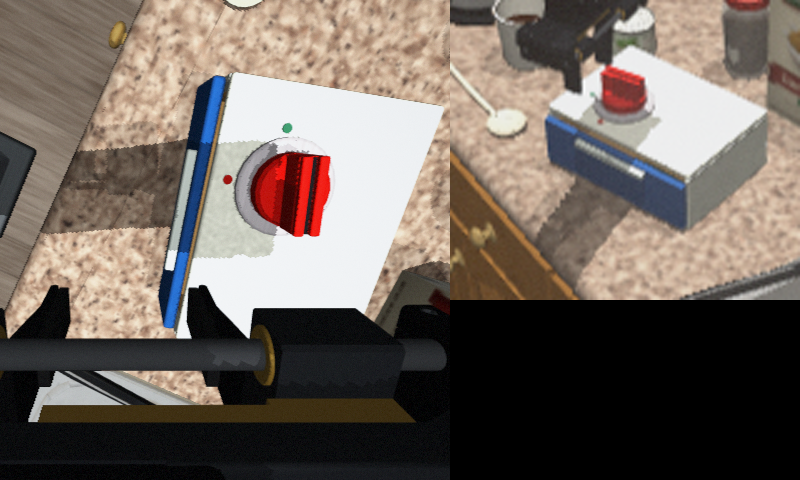

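```bash
python3 - <<'E'
from h import *
import cv2
f=pickle.load(open("w5.pkl","rb"))
a,b=px2w(f,190+315,155,.152),px2w(f,190+306,235,.152)
d=a-b;print("bar",np.linalg.norm(d),np.degrees(np.arctan2(d[1],d[0])),(a+b)/2)
fl,fr=px2w(f,190+232,73,.1),px2w(f,190+180,332,.1);print("front",fl,fr)
cv2.imwrite("pics/w6.png",cv2.resize(f["color"][60:260,340:560],(660,600),interpolation=cv2.INTER_CUBIC))
E
```

```text
bar 0.0591145706257759 119.30477184433948 [0.56809314 0.39377265 0.152     ]
front [0.48187398 0.45126251 0.1       ] [0.56030389 0.22700468 0.1       ]
```

View pics/w6.png

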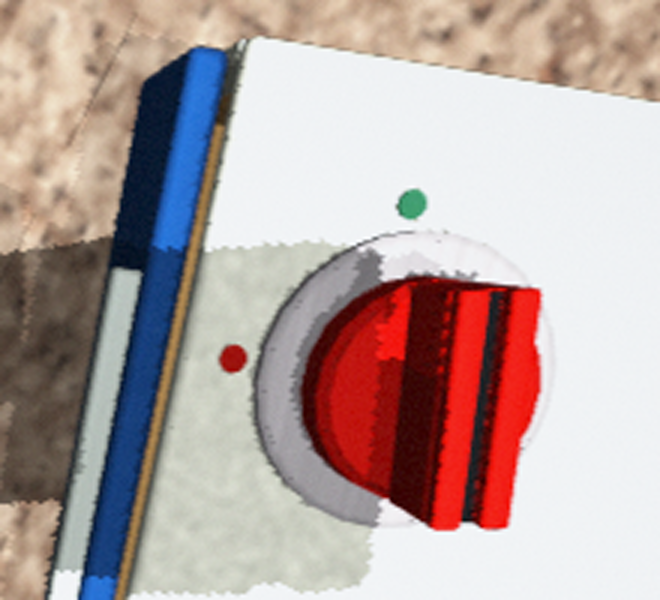

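```bash
python3 - <<'E'
from h import *
f=pickle.load(open("w5.pkl","rb"));P=lambda u,v,z:px2w(f,340+u/3,60+v/3,z)
fl=P(245,38,.1);fr=px2w(f,370,332,.1);yl=(fl-fr)[:2]/np.linalg.norm((fl-fr)[:2]);n=np.array([yl[1],-yl[0]])
print("closing ang",np.degrees(np.arctan2(n[1],n[0])),"cam",-f["R"].T@f["t"])
for k,u,v,z in(("panel back",226,50,.084),("panel back mid",190,250,.084),("panel front top",190,47,.084),("lip front",113,270,.079),("lip front2",55,560,.079)):
    print(k,(P(u,v,z)[:2]-fl[:2])@n*1000)
from cell import r;s=r.sense();print(s["t"],s["ft_force"])
E
```

```text
closing ang 19.35268269798817 cam [0.42890786 0.37294498 0.40986168]
panel back -0.721314415856239
panel back mid 0.1549535928180835
panel front top -10.90253645721947
lip front -20.603153383288664
lip front2 -22.90994198512835
23.625 [-0.27721297 -0.27195286  0.99159608]
```

The panel's back is flush with the box front (0 ± 1 mm), so the drawer is shut. The bar has turned about 1.38 rad, past the 1.27 rad catch, and is up.

```bash
python3 -c "
from cell import r
print(r.job_done())"
```

```text
the job is handed in; nothing more can be done
None
```

The peeler is in the drawer, the drawer is fully shut, and the stud is turned about 1.38 rad and sprung up in its catch; the job was handed in at about 24 s (no verdict was returned).

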